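# Load a control module into the bench test cell

### The arm

A 6-joint arm with a two-finger parallel gripper is mounted at the origin on the work surface. World frame = base frame: x ahead of the robot, y to its left, z up, the work surface at z = 0. Lengths are in m, angles in rad, forces in N, time in s.
With the tool pointing down it reaches from about 0.375 to 0.975 m from the base axis. Payload 3.8 kg.
Tool frame: the origin (TCP) lies at the very end of the fingers, on their centre line; the grasp point (between the pads) lies 19 mm behind it; z points along the fingers, y is the line along which they close (so a half turn about z gives the same grasp; the last joint's range is limited). The gripper opens to 85 mm and grips with 20 to 120 N. Pads are 22 mm wide; open, the fingers measure 114 mm over their backs; the gripper's body (76 mm by 85 mm) begins 54 mm behind the grasp point. The pads swing forward as they close: fully open they stand 13 mm farther back than shut.
Start: joints at [1.103, 0.264, 1.604, -0, 1.274, -0.037], TCP at [0.282, 0.613, 0.231] pointing down, gripper open.
Joint ranges: [-2.63, 2.63], [-0.94, 2.18], [0.31, 2.57], [-1.31, 4.45], [0, 2.66], [-2.55, 2.55]. Speed limits (rad/s): [2.57, 2.57, 3.14, 3.14, 3.14, 3.14].

### API

Orientations are given as a rotation vector (axis times angle).
In Python, from workcell import bot, vision gives the robot as it stands. The module is installed in compiled form; this text tells all that it offers.
- The arm moves only by the tool play_rows, never from a script. Its argument "moves" is a list that holds one entry, the list of rows, each a list of 7 numbers: the turn, a rotation vector about the tool's x, y, z as a fraction of full scale, then the shift along the tool's x, y, z as a fraction of full scale, then the finger opening in mm, from 0 to 85.4. In form: [[[ax, ay, az, x, y, z, jaw], ...]]. A call has 1 to 5 rows; each row shifts and turns the commanded pose from where the row before left it, along the tool's axes as they then stand; what a row does not reach is not made up. Full scale, the value 1, is 0.1 m for a shift and 0.5 rad for a turn. A row lasts 1/12 s, in which the tool goes at most 41.7 mm and 7.16 degrees, less where a joint would pass 70% of its speed; a pose out of reach is approached as far as the arm can. A call with a number of a shift or a turn outside -1 to 1 is refused whole. A call with a gripper value outside its range is refused whole. The fingers move at their own pace and stop on an object; "newtons" is the grip in N (left out, the last holds). Time passes only in rows, so rows that do not move let the fingers close. It gives the time, the measured TCP pose, the force, the opening and the grip force at its end, in the units of the state.
- bot.read_state(): the state, without advancing time (a new reading comes with each control period).
- vision.read_camera(name): name is "side" or "top" or "wrist"; returns a dict with "image" (400x640x3 uint8, red, green, blue), "depth" (400x640 float32, m along the optical axis (not along the pixel's ray), 0 where there is no reading), "K" (3x3 intrinsics, pixels), "R" (3x3) and "t" (3): a world point X has camera coordinates R X + t. Camera axes: x right, y down, z forward; pixel columns grow to the right and rows downward; lengths in m; the calibration is good to about 2 mm. A picture is of the moment at which its call begins.
- bot.finish_job(): hands the job in; it is judged then, once.
The state is a dict: "time": time; "q": joint angles; "joint_vel": joint speeds; "joint_torque": joint torques, N m; "tool_pos": TCP position; "tcp_rot": TCP orientation; "wrist_force": force on the tool from outside, world axes, zero at the start; "torque": the same for the moment, N m; "width": opening from 0.0 (shut) to 1.0 (fully open); "grip_force": force on a finger pad.
Only numpy, scipy, OpenCV 4.12 (cv2) and the standard library are available. Lean on these libraries where they do the work, as an engineer would, in place of code of your own. Each camera call takes 0.05 s, during which the arm holds its last target. There are 200 camera calls.

### The job

Pull the test cell's drop-down door all the way down, then gently lay the finned control module flat on the open door, its plain nose pointing into the cell, and let go of it. Then take it again by its black plug end, slide it straight in between the floor guides until its nose rests fully home against the stop, and only then push the door back up until it is fully shut. Leave the opened unit, the screwdriver, the brush and the jar where they are.

Things in the scene. Friction and masses are not known exactly. Their poses are not given: they have to be found in the camera images.
- cell: Bench test cell, fixed: dark steel plinth 180 (x) x 240 (y) x 61 mm high, on it a chamber with clear plastic sides, back and roof in a black frame: 220 wide inside, floor at z = 61, roof from 187 to 193 mm. Its front, closed by the door, is its plane x = -90 mm. Origin: centre of the underside; x points from the door into the cell, z up.
- cell_stop (a point): Face of the black stop at the chamber's back, at floor level on the centre line: x = 64, z = 61 mm in the cell's frame, same axes. The nose rests here when home; the plug end is then 4 mm inside the door. Two steel guides 12 mm high, 70 mm apart, run along x to it from x = -13 mm of the cell, flared out to 100 mm at x = -40 mm.
- door (a joint): Cell door, hinged at its lower edge: 0 = shut (upright), grows as its top swings out and down towards the robot, 1.571 = fully open (level, inner face 1 mm above the chamber floor). White panel 236 wide, 125 high, 12 mm thick; a stiff hinge, it stays where it is left.
- door_hinge (a point): Point on the door's hinge line, mid-width: at x = -90, y = 0, z = 62 mm in the cell's frame; the hinge line runs along the cell's y. Lies in the plane of the door's inner face.
- door_bar (a point): Middle of the door's steel handle bar: round, 12 mm thick, 120 mm long, parallel to the hinge, 170 mm from it, 45 mm beyond the door's free edge (open loop between), 8 mm outside the plane of the inner face. Door shut: 39 mm above the cell's roof; door open: level with the panel. Can be pinched from above at every door angle.
- module: Control module to load, about 0.45 kg: finned aluminium shell 110 long, 58 wide, 30 mm high (plain nose end, +x) and a black plug block 40 long, 46 wide, 30 mm high at the -x end; 150 mm long in all. Origin: centre of the underside, mid-length; shell x = -35 to 75, plug block x = -75 to -35 mm. Lies flat, z up.
- module_nose (a point): Middle of the module's nose end at the underside, x = +75 mm of the module.
- module_plug (a point): Middle of the module's plug end face, x = -75 mm, 15 mm above the underside.
- open_unit: Bystander: opened control unit with its green board showing, 155 x 105 x 30 mm, too wide for the gripper. Origin at the underside's middle.
- screwdriver: Bystander: black-handled screwdriver, 190 mm long, lying on the bench. Origin at its underside.
- brush: Bystander: brush, 170 mm long, lying on the bench. Origin at its underside.
- jar: Bystander: amber jar, 60 mm across, 60 mm high. Origin at the underside's centre.
Mind the look-alikes: they are no part of the job. What is shaped like the module but blue or orange is not meant.

How it is judged:
On the way, in this order (a step that is already met when the one before it is completed fails the run):
1. the door is pulled all the way down (value of joint door above 1.45 rad), for 0.2 s.
2. the module lies flat and released on the open door, nose towards the cell (value of joint door above 1.4 rad and contact force between the fingers and module below 0.3 N and angle between module's own z axis and vertical below 0.1 rad and x of module in the frame of cell between -0.23 and -0.06 m and y of module in the frame of cell between -0.07 and 0.07 m and z of module in the frame of cell between 0.055 and 0.072 m and x of module_nose in the frame of cell above -0.16 m and x of module_plug in the frame of cell below -0.125 m and angle between the x axis of module and the x axis of cell, either way round below 0.5 rad and linear speed of module below 0.03 m/s), for 0.2 s.
3. the module is slid home against the stop while the door is still down (x of module_nose in the frame of cell_stop above -0.009 m and y of module_nose in the frame of cell_stop between -0.012 and 0.012 m and z of module_nose in the frame of cell_stop below 0.008 m and angle between the x axis of module and the x axis of cell, either way round below 0.12 rad and angle between module's own z axis and vertical below 0.08 rad and value of joint door above 1.2 rad), for 0.2 s.
At the end, for the whole second after the job is handed in: The module lies flat (within 0.08 rad) on the chamber floor between the guides, in line with the cell within 0.12 rad, its nose within 9 mm of the stop and 12 mm of the centre line, at rest and released; the door is shut (joint below 0.06 rad) and still (x of module_nose in the frame of cell_stop above -0.009 m and y of module_nose in the frame of cell_stop between -0.012 and 0.012 m and z of module_nose in the frame of cell_stop below 0.008 m and angle between the x axis of module and the x axis of cell, either way round below 0.12 rad and angle between module's own z axis and vertical below 0.08 rad and value of joint door below 0.06 rad and linear speed of module below 0.02 m/s and velocity of joint door between -0.05 and 0.05 rad/s and contact force between the fingers and module below 0.3 N); the robot touches nothing.
It fails at once if a bystander is disturbed (moved over 40 mm) (distance of any of open_unit, screwdriver, brush, jar from where it was at the start of the episode above 0.04 m).
It fails at once if the module is dropped or thrown (faster than 0.5 m/s while not held) (contact force between the fingers and module below 0.1 N and linear speed of module above 0.5 m/s).
It also fails if it takes over 72 s, if anything falls off the work surface, if the arm or the gripper's body presses on something with over 40 N, if the wrist force passes 120 N, or if a joint passes its speed limit or range.

## Working session

There is one attempt and no reset: what is moved stays moved. The work goes in short steps, Python scripts to look and compute and a tool call to move; the robot and the scene stay as the last step left them, time stands still between calls to the robot, and variables do not carry over. Pictures are saved under pics/ and viewed, at most 10 in all, crops included, and the job is handed in when it is done.

Besides the shell and the picture viewer there is one more tool, called after "Request:" in YAML: its name, and indented under it one key for each argument. play_rows: Moves the arm, as the interface text tells. Its arguments: {"type":"object","properties":{"moves":{"type":"array","items":{"type":"array","items":{"type":"array","items":{"type":"number"}}}},"newtons":{"type":"number"}},"required":["moves"]}

```bash
mkdir -p pics; cat > h.py <<'E'
import numpy as np, cv2
from workcell import bot, vision
def cam(n,save=None):
    c=vision.read_camera(n)
    if save: cv2.imwrite('pics/'+save,c['image'][:,:,::-1])
    return c
def ray(c,u,v):
    d=np.linalg.inv(c['K'])@np.array([u,v,1.]); return -c['R'].T@c['t'], c['R'].T@d
def onz(c,u,v,z):
    o,d=ray(c,u,v); return o+d*(z-o[2])/d[2]
def dep(c,u,v):
    o,d=ray(c,u,v); return o+d*c['depth'][int(v),int(u)]
def pts(c):
    v,u=np.mgrid[0:400,0:640]; d=np.stack([u,v,np.ones_like(u)],-1)@np.linalg.inv(c['K']).T
    return (d*c['depth'][...,None]-c['t'])@c['R']
E
python3 - <<'E'
from h import *
for n in('top','side'):
    c=cam(n,n+'1.png'); print(n,c['K'][0,0],-c['R'].T@c['t'],c['R'][2])
s=bot.read_state();print({k:np.round(v,3) for k,v in s.items()})
E
```

```text
top 401.2854842575411 [ 0.40341405 -0.00212023  1.31501527] [ 0.10472933  0.01504357 -0.99438698]
side 414.4690430686293 [ 0.12135706 -0.73560383  1.06352118] [ 0.34367515  0.57881629 -0.73949922]
{'time': np.float64(0.1), 'q': array([ 1.103,  0.265,  1.605, -0.   ,  1.274, -0.037]), 'joint_vel': array([-0.001, -0.003, -0.002,  0.   ,  0.001,  0.002]), 'joint_torque': array([ 0.0000e+00, -5.1671e+01, -3.6859e+01,  0.0000e+00,  6.0000e-03,
       -0.0000e+00]), 'tool_pos': array([0.282, 0.613, 0.23 ]), 'tcp_rot': array([-6.710e-01, -3.068e+00,  3.000e-03]), 'wrist_force': array([-0.253, -0.1  , -0.39 ]), 'torque': array([-0.009, -0.014, -0.027]), 'grip_force': np.float64(0.0), 'width': np.float64(0.993)}
```

View pics/top1.png

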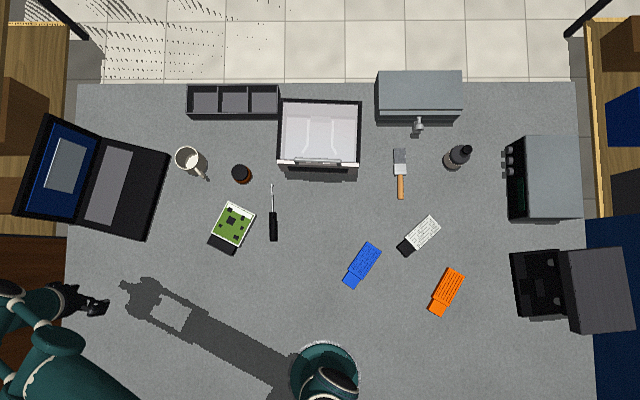

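View pics/side1.png

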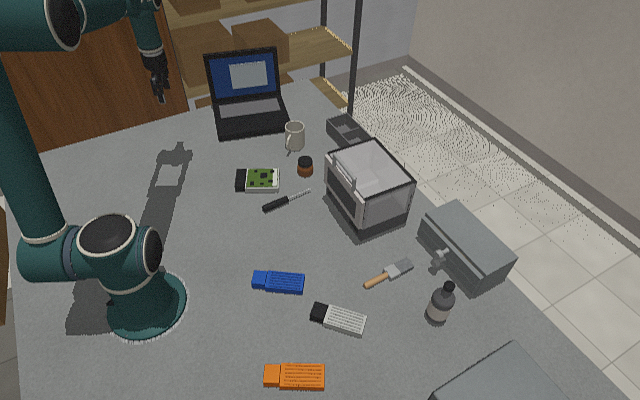

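Top view: the module is the silver one with a black plug at (419,236). The look-alikes are blue (362,265) and orange (446,291), and the opened unit is the green board at (232,227). Only the silver one matches the finned aluminium shell. The cell is at (319,135) with its bar at about (315,162). In the side view the module is at (338,318) and the cell at (370,185). I'll confirm with a crop and measure.

```bash
python3 - <<'E'
from h import *
t=cam('top'); s=cam('side')
a=cv2.resize(t['image'][205:270,385:455],None,fx=5.5,fy=5.5,interpolation=cv2.INTER_CUBIC)
b=cv2.resize(t['image'][90:185,265:375],None,fx=4,fy=4,interpolation=cv2.INTER_CUBIC)[:357]
h=max(a.shape[0],b.shape[0]); f=lambda i:cv2.copyMakeBorder(i,0,h-i.shape[0],0,0,0)
cv2.imwrite('pics/crop1.png',np.hstack([f(a),f(b)])[:,:800,::-1])
for n,c,box in(('top',t,(205,270,385,455)),('side',s,(295,340,300,375))):
    P=pts(c);sub=np.zeros((400,640),bool);sub[box[0]:box[1],box[2]:box[3]]=1
    m=sub&(P[...,2]>.012)&(c['depth']>0)
    n_,l,st,_=cv2.connectedComponentsWithStats(m.astype(np.uint8)); k=1+st[1:,4].argmax(); m=l==k
    g=cv2.cvtColor(c['image'],cv2.COLOR_RGB2GRAY)
    Q=P[m&(P[...,2]>.024)]; print(n,len(Q),'zmed',np.median(Q[:,2]),np.percentile(Q[:,2],[5,95]))
    r=cv2.minAreaRect((Q[:,:2]*1000).astype(np.float32)); print(r)
    dk=m&(g<70)&(P[...,2]>.02); print('dark',dk.sum(),P[dk].mean(0),'light',P[m&(g>110)&(P[...,2]>.02)].mean(0))
# cell: heights
P=pts(t)
R=P[80:185,265:375].reshape(-1,3); R=R[R[:,2]>.03]
hst,e=np.histogram(R[:,2],np.arange(.03,.26,.01)); print(dict(zip(np.round(e,2),hst)))
for lo,hi in((.045,.075),(.17,.2),(.21,.25)):
    q=R[(R[:,2]>lo)&(R[:,2]<hi)]
    if len(q)>4: print(lo,len(q),np.median(q[:,2]),cv2.minAreaRect((q[:,:2]*1000).astype(np.float32)),q[:,:2].min(0),q[:,:2].max(0))
E
```

```text
top 661 zmed 0.02794871341133478 [0.02456439 0.03278341]
((441.13812255859375, -301.568603515625), (57.885231018066406, 149.6151123046875), 42.62007522583008)
dark 187 [ 0.40528654 -0.26001284  0.02883898] light [ 0.4553319  -0.31696834  0.02662097]
side 848 zmed 0.027805350357628107 [0.02440821 0.03176965]
((442.0973205566406, -302.8487548828125), (58.34254837036133, 149.10821533203125), 42.5610466003418)
dark 235 [ 0.40427172 -0.2633173   0.02852782] light [ 0.45538202 -0.31859239  0.02647866]
{np.float64(0.03): np.int64(34), np.float64(0.04): np.int64(51), np.float64(0.05): np.int64(74), np.float64(0.06): np.int64(61), np.float64(0.07): np.int64(42), np.float64(0.08): np.int64(30), np.float64(0.09): np.int64(39), np.float64(0.1): np.int64(52), np.float64(0.11): np.int64(46), np.float64(0.12): np.int64(44), np.float64(0.13): np.int64(60), np.float64(0.14): np.int64(52), np.float64(0.15): np.int64(76), np.float64(0.16): np.int64(65), np.float64(0.17): np.int64(55), np.float64(0.18): np.int64(861), np.float64(0.19): np.int64(4425), np.float64(0.2): np.int64(10), np.float64(0.21): np.int64(4), np.float64(0.22): np.int64(8), np.float64(0.23): np.int64(187), np.float64(0.24): np.int64(12)}
0.045 172 0.05957453340638148 ((741.3270874023438, 101.30844116210938), (414.2474060058594, 173.8733673095703), 40.307437896728516) [ 0.63563132 -0.09517377] [0.93781575 0.19280312]
0.17 5341 0.19232458669141125 ((736.3685302734375, 13.917831420898438), (240.18907165527344, 195.6929931640625), 87.37029266357422) [ 0.63546462 -0.10824828] [0.83843109 0.13618475]
0.21 211 0.23595952900433834 ((644.2325439453125, 16.672088623046875), (129.418212890625, 13.088297843933105), 86.8742446899414) [ 0.63586025 -0.04794315] [0.65101996 0.08124563]
```

View pics/crop1.png

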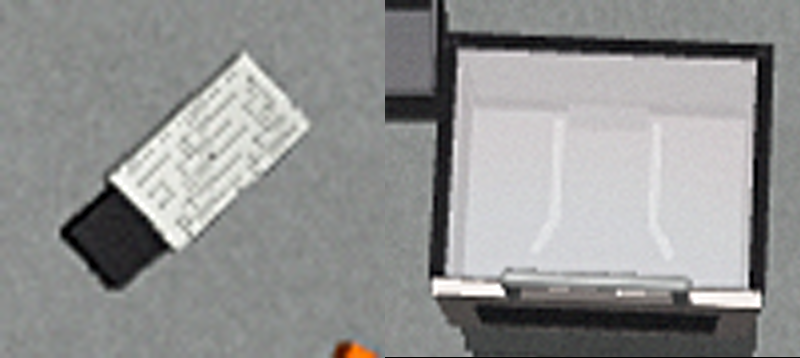

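The crop confirms it: a silver finned shell with the black plug at lower left. The door bar lies in front of the roof at crop (597,280). The cell is at about (0.742, 0.0125) with yaw −0.049. I'll move above the bar.

Request:
play_rows:
  moves:
    - [[0,0,0.238,0,0,-0.09,40],[0,0,0.238,0,0,-0.09,40],[0,0,0.238,0,0,-0.09,40],[0,0,0.238,0,0,-0.09,40],[0,0,0.238,0,0,-0.09,40]]
  newtons: 40

```text
time: 0.62
tool_pos: [0.2818, 0.6131, 0.2763]
tcp_rot: [1.55, 2.733, -0.001]
wrist_force: [0.2, -0.1, 0.2]
width: 0.467
grip_force: 0.0
```

Request:
play_rows:
  moves:
    - [[0,0,0.238,0,0,-0.09,40],[0,0,0.238,0,0,-0.09,40],[0,0,0.238,0,0,-0.09,40],[0,0,0.238,0,0,-0.09,40],[0,0,0.238,0,0,-0.09,40]]

```text
time: 1.03
tool_pos: [0.2818, 0.6131, 0.3213]
tcp_rot: [2.283, 2.158, -0.001]
wrist_force: [-0.6, 0.2, -0.2]
width: 0.469
grip_force: 0.0
```

Request:
play_rows:
  moves:
    - [[0,0,0,-0.289,0.195,0,40],[0,0,0,-0.289,0.195,0,40],[0,0,0,-0.289,0.195,0,40],[0,0,0,-0.289,0.195,0,40],[0,0,0,-0.289,0.195,0,40]]

```text
time: 1.45
tool_pos: [0.3724, 0.4627, 0.321]
tcp_rot: [2.275, 2.166, -0.001]
wrist_force: [0.9, -0.3, 0.4]
width: 0.472
grip_force: 0.0
```

Request:
play_rows:
  moves:
    - [[0,0,0,-0.289,0.195,0,40],[0,0,0,-0.289,0.195,0,40],[0,0,0,-0.289,0.195,0,40],[0,0,0,-0.289,0.195,0,40],[0,0,0,-0.289,0.195,0,40]]

```text
time: 1.87
tool_pos: [0.4626, 0.3133, 0.3212]
tcp_rot: [2.276, 2.165, -0.0]
wrist_force: [0.6, -0.1, 0.1]
width: 0.47
grip_force: 0.0
```

Request:
play_rows:
  moves:
    - [[0,0,0,-0.289,0.195,0,40],[0,0,0,-0.289,0.195,0,40],[0,0,0,-0.289,0.195,0,40],[0,0,0,-0.289,0.195,0,40],[0,0,0,-0.289,0.195,0,40]]

```text
time: 2.28
tool_pos: [0.5528, 0.1641, 0.3212]
tcp_rot: [-2.276, -2.165, 0.0]
wrist_force: [0.3, 0.7, -0.4]
width: 0.47
grip_force: 0.0
```

Request:
play_rows:
  moves:
    - [[0,0,0,-0.289,0.195,0,40],[0,0,0,-0.289,0.195,0,40],[0,0,0,-0.289,0.195,0,40],[0,0,0,-0.289,0.195,0,40],[0,0,0,-0.289,0.195,0,40]]

```text
time: 2.7
tool_pos: [0.643, 0.0149, 0.3211]
tcp_rot: [-2.276, -2.165, 0.0]
wrist_force: [0.6, 1.4, 0.1]
width: 0.464
grip_force: 0.0
```

```bash
python3 - <<'E'
from h import *
s=bot.read_state();print(s['tool_pos'],s['q'])
for n in('wrist','side'):
    c=cam(n,n+'2.png'); P=pts(c); print(n,-c['R'].T@c['t'],c['R'][2])
    m=(P[...,2]>.219)&(P[...,2]<.25)&(abs(P[...,0]-.645)<.03)&(abs(P[...,1]-.017)<.1)&(c['depth']>0)
    q=P[m]; 
    if len(q)>5: print(len(q),np.percentile(q[:,2],[5,50,97]),cv2.minAreaRect((q[:,:2]*1000).astype(np.float32)))
E
```

```text
[0.64299657 0.01490509 0.32106019] [-1.55995571e-02  1.63820481e-01  1.56088803e+00  9.69967884e-05
  1.41719433e+00  3.45318384e-02]
wrist [0.64766304 0.09696343 0.46280199] [-0.01541346 -0.31876579 -0.94770818]
2267 [0.23290532 0.23611792 0.23784399] ((647.4611206054688, 18.36655044555664), (130.97848510742188, 12.041126251220703), 87.46871948242188)
side [ 0.12135706 -0.73560383  1.06352118] [ 0.34367515  0.57881629 -0.73949922]
153 [0.22442984 0.2351605  0.23924438] ((643.8056640625, 17.832122802734375), (130.99856567382812, 12.614965438842773), 86.81502532958984)
```

View pics/wrist2.png

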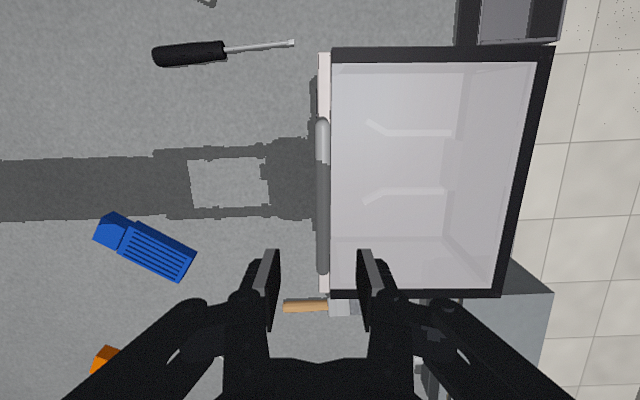

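The bar runs vertically between the fingers at (322,195), and the guides are visible at rows 130 and 195. Now I'll descend and pinch.

Request:
play_rows:
  moves:
    - [[0,0,0,0.004,0.006,0.218,40],[0,0,0,0.004,0.006,0.218,40],[0,0,0,0.004,0.006,0.218,40],[0,0,0,0.004,0.006,0.218,40],[0,0,0,0.004,0.006,0.218,40]]

```text
time: 3.22
tool_pos: [0.6451, 0.019, 0.2112]
tcp_rot: [-2.276, -2.165, 0.0]
wrist_force: [0.1, 0.2, -0.4]
width: 0.467
grip_force: 0.0
```

Request:
play_rows:
  moves:
    - [[0,0,0,0,0,0,0],[0,0,0,0,0,0,0],[0,0,0,0,0,0,0],[0,0,0,0,0,0,0],[0,0,0,0,0,0,0]]

```text
time: 3.63
tool_pos: [0.6455, 0.0189, 0.2121]
tcp_rot: [-2.276, -2.165, -0.0]
wrist_force: [1.4, 1.5, -9.8]
width: 0.122
grip_force: 38.8
```

```bash
python3 - <<'E'
from h import *
s=bot.read_state();print(s)
x0,z0=0,0
th=np.linspace(0,1.571,26)
x=-170*np.sin(th)-8*np.cos(th)+8; z=170*np.cos(th)-8*np.sin(th)-170
for a,b in zip(np.diff(x),np.diff(z)): print(round(a/100,3),round(-b/100,3))
E
```

```text
{'time': 3.6333, 'q': array([-9.67212545e-03,  2.21605049e-01,  1.69170762e+00,  6.00339359e-04,
        1.22853552e+00,  3.98812262e-02]), 'joint_vel': array([-0.00047824,  0.00132272,  0.00025407,  0.0020519 ,  0.0001969 ,
       -0.00069422]), 'joint_torque': array([ -0.97886927, -54.79814529, -40.49324512,  -0.41941976,
         0.53129196,   0.0888936 ]), 'tool_pos': array([0.64549978, 0.01885426, 0.21209792]), 'tcp_rot': array([-2.27558924e+00, -2.16509356e+00, -3.30399099e-04]), 'wrist_force': array([ 1.35378724,  1.48248477, -9.82491016]), 'torque': array([ 0.21672438, -0.27060783,  0.06687437]), 'grip_force': 38.836782574653625, 'width': 0.12164366676110246}
-0.107 0.008
-0.106 0.015
-0.105 0.022
-0.103 0.028
-0.101 0.035
-0.099 0.041
-0.096 0.047
-0.093 0.053
-0.089 0.059
-0.086 0.064
-0.081 0.069
-0.077 0.074
-0.072 0.079
-0.067 0.083
-0.061 0.087
-0.056 0.091
-0.05 0.095
-0.044 0.097
-0.038 0.1
-0.031 0.102
-0.025 0.104
-0.018 0.105
-0.012 0.106
-0.005 0.107
0.002 0.107
```

Request:
play_rows:
  moves:
    - [[0,0,0,0,-0.107,0.008,0],[0,0,0,0,-0.106,0.015,0],[0,0,0,0,-0.105,0.022,0],[0,0,0,0,-0.103,0.028,0],[0,0,0,0,-0.101,0.035,0]]

```text
time: 4.05
tool_pos: [0.5957, 0.021, 0.2031]
tcp_rot: [2.273, 2.162, 0.008]
wrist_force: [8.7, 0.1, -10.1]
width: 0.125
grip_force: 38.9
```

Request:
play_rows:
  moves:
    - [[0,0,0,0,-0.099,0.041,0],[0,0,0,0,-0.096,0.047,0],[0,0,0,0,-0.093,0.053,0],[0,0,0,0,-0.089,0.059,0],[0,0,0,0,-0.086,0.064,0]]

```text
time: 4.47
tool_pos: [0.5495, 0.0231, 0.1786]
tcp_rot: [2.272, 2.161, 0.008]
wrist_force: [1.4, -0.2, 3.3]
width: 0.125
grip_force: 39.0
```

Request:
play_rows:
  moves:
    - [[0,0,0,0,-0.081,0.069,0],[0,0,0,0,-0.077,0.074,0],[0,0,0,0,-0.072,0.079,0],[0,0,0,0,-0.067,0.083,0],[0,0,0,0,-0.061,0.087,0]]

```text
time: 4.88
tool_pos: [0.5112, 0.0249, 0.1351]
tcp_rot: [2.275, 2.165, 0.001]
wrist_force: [4.2, -3.1, 2.4]
width: 0.125
grip_force: 40.1
```

Request:
play_rows:
  moves:
    - [[0,0,0,0,-0.056,0.091,0],[0,0,0,0,-0.05,0.095,0],[0,0,0,0,-0.044,0.097,0],[0,0,0,0,-0.038,0.1,0],[0,0,0,0,-0.031,0.102,0]]

```text
time: 5.3
tool_pos: [0.4898, 0.0258, 0.0866]
tcp_rot: [2.275, 2.164, 0.001]
wrist_force: [6.2, -4.2, 0.6]
width: 0.126
grip_force: 39.0
```

Request:
play_rows:
  moves:
    - [[0,0,0,0,-0.025,0.104,0],[0,0,0,0,-0.018,0.105,0],[0,0,0,0,-0.012,0.106,0],[0,0,0,0,-0.005,0.107,0],[0,0,0,0,0,0.107,0]]

```text
time: 5.72
tool_pos: [0.4854, 0.0263, 0.0364]
tcp_rot: [2.275, 2.164, 0.002]
wrist_force: [-15.2, -1.4, 66.0]
width: 0.123
grip_force: 48.5
```

The door is down against its end stop. Next I'll release, lift and go to the module.

Request:
play_rows:
  moves:
    - [[0,0,0,0,0,-0.02,34],[0,0,0,0,0,0,34],[0,0,0,0,0,0,34],[0,0,0,0,0,-0.2,34],[0,0,0,0,0,-0.3,34]]

```text
time: 6.13
tool_pos: [0.4783, 0.0268, 0.0824]
tcp_rot: [-2.27, -2.159, 0.013]
wrist_force: [0.5, -0.0, -0.5]
width: 0.401
grip_force: 0.0
```

Request:
play_rows:
  moves:
    - [[0,0,0,0,0,-0.35,34],[0,0,0,0,0,-0.35,85],[0,0,0,-0.367,-0.03,0,85],[0,0,0,-0.367,-0.03,0,85],[0,0,0,-0.367,-0.03,0,85]]

```text
time: 6.55
tool_pos: [0.4683, -0.0831, 0.1566]
tcp_rot: [-2.273, -2.168, -0.0]
wrist_force: [0.1, 0.2, -0.0]
width: 0.94
grip_force: 0.0
```

Request:
play_rows:
  moves:
    - [[0,0,0,-0.367,-0.03,0,85],[0,0,0,-0.367,-0.03,0,85],[0,0,0,-0.367,-0.03,0,85],[0,0,0,-0.367,-0.03,0,85],[0,0,0,-0.367,-0.03,0,85]]

```text
time: 6.97
tool_pos: [0.4432, -0.2661, 0.1552]
tcp_rot: [-2.274, -2.163, 0.0]
wrist_force: [1.5, -0.3, 0.7]
width: 0.998
grip_force: 0.0
```

Request:
play_rows:
  moves:
    - [[0,0,0,-0.367,-0.03,0,85],[0,0,-0.227,0,0,0,85],[0,0,-0.227,0,0,0,85],[0,0,-0.227,0,0,0,85],[0,0,-0.227,0,0,0,85]]

```text
time: 7.38
tool_pos: [0.4387, -0.3012, 0.1548]
tcp_rot: [-1.723, -2.623, -0.001]
wrist_force: [-0.5, -0.3, -0.3]
width: 0.994
grip_force: 0.0
```

Request:
play_rows:
  moves:
    - [[0,0,-0.227,0,0,0,85],[0,0,-0.227,0,0,0,85],[0,0,-0.227,0,0,0,85]]

```text
time: 7.63
tool_pos: [0.4389, -0.3008, 0.1549]
tcp_rot: [-1.252, -2.877, -0.002]
wrist_force: [-1.1, -0.4, 0.1]
width: 0.999
grip_force: 0.0
```

```bash
python3 - <<'E'
from h import *
s=bot.read_state();print(s['tool_pos'],s['q'],s['tcp_rot'],s['time'],s['width'])
t=cam('top','top3.png'); w=cam('wrist','wrist3.png')
P=pts(t)[100:250,260:380].reshape(-1,3)
q=P[(P[:,0]>.45)&(P[:,0]<.66)&(P[:,2]>.03)&(P[:,2]<.09)&(abs(P[:,1])<.2)]
print('door z by x',[(round(a,2),round(float(np.median(q[abs(q[:,0]-a)<.01][:,2])),4)) for a in np.arange(.48,.66,.02) if (abs(q[:,0]-a)<.01).any()])
P=pts(w);m=(w['depth']>0)&(P[...,2]>.02)&(P[...,2]<.04)&(abs(P[...,0]-.4415)<.09)&(abs(P[...,1]+.302)<.09)
g=cv2.cvtColor(w['image'],cv2.COLOR_RGB2GRAY);q=P[m];print(len(q),np.median(q[:,2]),cv2.minAreaRect((q[:,:2]*1000).astype(np.float32)))
E
```

```text
[ 0.43893529 -0.30077985  0.15490966] [-6.47951913e-01  5.86438597e-02  1.98739644e+00  6.55910982e-04
  1.09932739e+00 -1.39814152e+00] [-1.25216333e+00 -2.87741370e+00 -2.28465513e-03] 7.6333 0.9994994573970464
door z by x [(np.float64(0.48), 0.0582), (np.float64(0.5), 0.0585), (np.float64(0.52), 0.0601), (np.float64(0.54), 0.0616), (np.float64(0.56), 0.0615), (np.float64(0.58), 0.0618), (np.float64(0.6), 0.0612), (np.float64(0.62), 0.0616), (np.float64(0.64), 0.0613), (np.float64(0.66), 0.0595)]
8721 0.027907473778274662 ((444.49072265625, -302.35028076171875), (57.953189849853516, 150.4322052001953), 41.701316833496094)
```

View pics/wrist3.png

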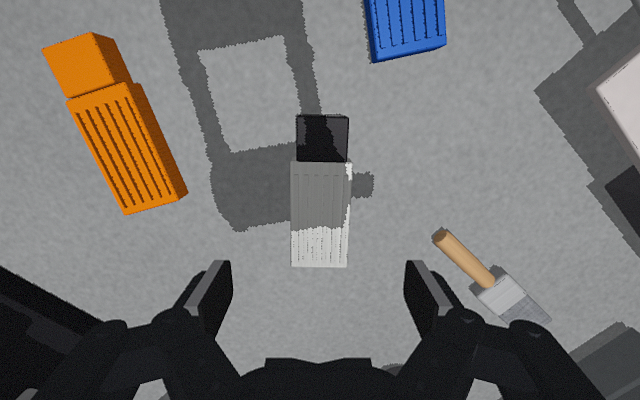

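The wrist image shows the module at (321,190), with the plug end at (322,138), lined up with the fingers. The door is level at z≈0.0615. I'll descend and grasp.

Request:
play_rows:
  moves:
    - [[0,0,0.03,-0.033,0.018,0.3,85],[0,0,0,0,0,0.3,85],[0,0,0,0,0,0.3,85],[0,0,0,0,0,0.3,85],[0,0,0,0,0,0.27,85]]

```text
time: 8.15
tool_pos: [0.4425, -0.302, 0.0071]
tcp_rot: [-1.287, -2.863, -0.001]
wrist_force: [-0.4, -0.5, -0.4]
width: 0.994
grip_force: 0.0
```

Request:
play_rows:
  moves:
    - [[0,0,0,0,0,0,40],[0,0,0,0,0,0,40],[0,0,0,0,0,0,40],[0,0,0,0,0,0,40],[0,0,0,0,0,0,40]]
  newtons: 40

```text
time: 8.57
tool_pos: [0.4444, -0.3038, 0.0108]
tcp_rot: [1.283, 2.866, -0.001]
wrist_force: [0.3, 1.1, -4.6]
width: 0.663
grip_force: 46.2
```

```bash
python3 - <<'E'
from h import *
s=bot.read_state();print(s['tool_pos'],s['q'],s['tcp_rot'],s['time'],s['width'],s['grip_force'],s['wrist_force'])
E
```

```text
[ 0.44440303 -0.30375794  0.01080115] [-6.45844869e-01  2.48804584e-01  2.07821714e+00 -1.65593137e-05
  8.12466559e-01 -1.37482668e+00] [ 1.28276583e+00  2.86552746e+00 -7.55219648e-04] 8.5667 0.6633420776496131 46.24897062778473 [ 0.33016102  1.09519125 -4.60378047]
```

Gripped (about 57 mm). Now I'll lift, turn and carry it over the door.

Request:
play_rows:
  moves:
    - [[0,0,0,0,0,-0.15,40],[0,0,0,0,0,-0.3,40],[0,0,0,0,0,-0.35,40],[0,0,0,0,0,-0.35,40],[0,0,-0.12,0,0,-0.1,40]]

```text
time: 8.98
tool_pos: [0.447, -0.3057, 0.1418]
tcp_rot: [1.192, 2.895, -0.004]
wrist_force: [1.6, -0.4, -3.1]
width: 0.665
grip_force: 46.3
```

Request:
play_rows:
  moves:
    - [[0,0,-0.2,0,0,0,40],[0,0,-0.22,0,0,0,40],[0,0,-0.22,0,0,0,40],[0,0,-0.22,0,0,0,40],[0,0,-0.22,0,0,0,40]]

```text
time: 9.4
tool_pos: [0.4436, -0.3032, 0.1354]
tcp_rot: [0.37, 3.119, -0.001]
wrist_force: [0.1, 0.4, -4.6]
width: 0.664
grip_force: 46.2
```

Request:
play_rows:
  moves:
    - [[0,0,-0.22,0,0,0,40],[0,0,-0.166,-0.06,0.15,0,40],[0,0,0,-0.11,0.3,0,40],[0,0,0,-0.12,0.35,0,40],[0,0,0,-0.12,0.35,0,40]]

```text
time: 9.82
tool_pos: [0.4916, -0.1903, 0.1354]
tcp_rot: [0.08, 3.139, -0.001]
wrist_force: [1.0, -0.0, -5.2]
width: 0.67
grip_force: 46.3
```

```bash
python3 - <<'E'
from h import *
from scipy.optimize import least_squares
s=bot.read_state();print(s['tool_pos'],s['q'],s['tcp_rot'],s['time'],s['width'],s['grip_force'],s['wrist_force'])
A=[((1.103,.2645,1.6045,1.274),(.282,.613,.2305)),((-.0156,.16382,1.56089,1.41719),(.643,.0149,.32106)),((-.00967,.22161,1.69171,1.22854),(.6455,.01885,.2121)),((-.64795,.05864,1.9874,1.09933),(.43894,-.30078,.15491)),((-.64584,.2488,2.07822,.81247),(.4444,-.30376,.0108)),
((s['q'][0],s['q'][1],s['q'][2],s['q'][4]),tuple(s['tool_pos']))]
def f(p):
    a,L2,L3,e,hL=p;o=[]
    for (q1,q2,q3,q5),(x,y,z) in A:
        r=np.sqrt(x*x+y*y-.025**2);b=q2+q3
        o+=[a+L2*np.sin(q2)+L3*np.sin(b)+e*np.cos(b)-r, hL+L2*np.cos(q2)+L3*np.cos(b)-e*np.sin(b)-z]
    return o
r=least_squares(f,[0,.45,.45,0,.0]);print(r.x,r.cost,np.abs(r.fun).max())
E
```

```text
[ 0.49159047 -0.19029886  0.13538591] [-4.16605662e-01  6.58788582e-02  2.01892634e+00  1.39643227e-05
  1.05535921e+00 -1.93656543e+00] [ 7.98223969e-02  3.13925289e+00 -8.37403593e-04] 9.8167 0.6704904672430454 46.2542188167572 [ 0.96240677 -0.02132888 -5.19322939]
[-3.81790597e-04  5.14876577e-01  5.65420532e-01  1.90789442e-04
 -1.00138225e-01] 8.989410223092201e-07 0.0009487970036977655
```

Request:
play_rows:
  moves:
    - [[0,0,0,-0.14,0.4,0,40],[0,0,0,-0.14,0.4,0,40],[0,0,0,-0.14,0.4,0,40],[0,0,0,-0.14,0.4,0,40],[0,0,0,-0.126,0.35,0,40]]

```text
time: 10.23
tool_pos: [0.5687, 0.0004, 0.1355]
tcp_rot: [0.076, 3.139, 0.001]
wrist_force: [1.0, -0.5, -6.0]
width: 0.664
grip_force: 46.2
```

Request:
play_rows:
  moves:
    - [[0,0,0,-0.07,0.2,0,40],[0,0,0,0,0,0.2,40],[0,0,0,0,0,0.2,40],[0,0,0,0,0,0.1,40],[0,0,0,0,0,0.05,40]]

```text
time: 10.65
tool_pos: [0.5742, 0.0177, 0.0776]
tcp_rot: [-0.076, -3.137, 0.0]
wrist_force: [-1.0, 0.6, -5.4]
width: 0.667
grip_force: 46.2
```

```bash
cat > mod.py <<'E'
from h import *
s=bot.read_state();print(np.round(s['tool_pos'],4),np.round(s['q'],3),s['tcp_rot'],s['time'],s['wrist_force'])
for n in('top','side'):
    c=cam(n,n+'_m.png'); P=pts(c)
    m=(c['depth']>0)&(P[...,2]>.08)&(P[...,2]<.12)&(P[...,0]>.44)&(P[...,0]<.8)&(abs(P[...,1]-.02)<.045)
    q=P[m]
    if len(q)>20: print(n,len(q),np.percentile(q[:,2],[10,50,90]),cv2.minAreaRect((q[:,:2]*1000).astype(np.float32)))
E
python3 mod.py
```

```text
[0.5742 0.0177 0.0776] [-0.013  0.221  1.961 -0.     0.964 -1.535] [-7.56515221e-02 -3.13681280e+00  9.56384932e-05] 10.65 [-1.03588459  0.589547   -5.43785841]
top 292 [0.09225141 0.09686455 0.10016281] ((528.7332153320312, 15.581239700317383), (60.76871109008789, 64.89810180664062), 1.4617178440093994)
side 596 [0.08605968 0.0950851  0.10010032] ((572.8369140625, 13.743927001953125), (78.22795867919922, 151.7404022216797), 84.29303741455078)
```

View pics/side_m.png

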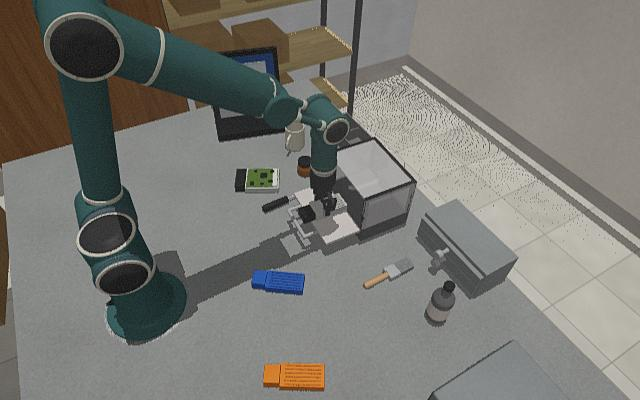

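The module is held just above the open door at (322,208), with the plug towards the robot. I'll lower it gently and release.

Request:
play_rows:
  moves:
    - [[0,0,0,-0.02,0.03,0.01,40],[0,0,0,0,0,0.01,40],[0,0,0,0,0,0.01,40],[0,0,0,0,0,0.01,40],[0,0,0,0,0,0,40]]

```text
time: 11.17
tool_pos: [0.5786, 0.0203, 0.0758]
tcp_rot: [0.076, 3.14, -0.0]
wrist_force: [-0.0, 0.1, -4.9]
width: 0.664
grip_force: 46.2
```

Request:
play_rows:
  moves:
    - [[0,0,0,0,0,0.01,40],[0,0,0,0,0,0.01,40],[0,0,0,0,0,0.01,40],[0,0,0,0,0,0,40]]

```text
time: 11.5
tool_pos: [0.5781, 0.0204, 0.0722]
tcp_rot: [-0.076, -3.14, 0.0]
wrist_force: [0.4, 0.8, -5.1]
width: 0.665
grip_force: 46.2
```

Request:
play_rows:
  moves:
    - [[0,0,0,0,0,0.01,40],[0,0,0,0,0,0,40]]

```text
time: 11.67
tool_pos: [0.5784, 0.0204, 0.0714]
tcp_rot: [0.076, 3.141, 0.0]
wrist_force: [-1.2, 0.4, -6.2]
width: 0.665
grip_force: 46.2
```

Request:
play_rows:
  moves:
    - [[0,0,0,0,0,0.01,40],[0,0,0,0,0,0,40]]

```text
time: 11.83
tool_pos: [0.5785, 0.0204, 0.0713]
tcp_rot: [0.076, 3.141, -0.0]
wrist_force: [-3.1, -0.1, 1.0]
width: 0.663
grip_force: 47.0
```

Request:
play_rows:
  moves:
    - [[0,0,0,0,0,0,66],[0,0,0,0,0,0,72],[0,0,0,0,0,0,78],[0,0,0,0,0,0,78],[0,0,0,0,0,-0.3,78]]

```text
time: 12.25
tool_pos: [0.5736, 0.0204, 0.0949]
tcp_rot: [-0.076, -3.13, 0.0]
wrist_force: [-0.5, 0.2, -0.7]
width: 0.911
grip_force: 0.0
```

Request:
play_rows:
  moves:
    - [[0,0,0,0.2,0,-0.3,78],[0,0,0,0.2,0,-0.3,78],[0,0,0,0.2,0,-0.2,78],[0,0,0,0.2,0,0,78],[0,0,0,0.2,0,0,78]]

```text
time: 12.67
tool_pos: [0.4795, 0.0253, 0.1831]
tcp_rot: [0.076, 3.135, 0.0]
wrist_force: [-0.3, -0.0, -0.8]
width: 0.913
grip_force: 0.0
```

```bash
python3 mod.py; python3 - <<'E'
from h import *
c=cam('wrist','wrist_m.png'); P=pts(c)
m=(c['depth']>0)&(P[...,2]>.082)&(P[...,2]<.1)&(P[...,0]>.44)&(P[...,0]<.8)&(abs(P[...,1]-.02)<.05)
q=P[m];print(len(q),np.median(q[:,2]),cv2.minAreaRect((q[:,:2]*1000).astype(np.float32)))
E
```

```text
[0.4795 0.0253 0.1831] [ 1.000e-03 -7.600e-02  2.066e+00  0.000e+00  1.147e+00 -1.522e+00] [7.57478724e-02 3.13521736e+00 2.15689351e-04] 12.6667 [-0.33906732 -0.0462981  -0.78520497]
top 421 [0.08496476 0.08875607 0.09280354] ((617.2335815429688, 19.075241088867188), (58.40705871582031, 70.8153076171875), 88.82575225830078)
side 674 [0.08438842 0.08909622 0.09279806] ((577.1402587890625, 19.460969924926758), (59.835060119628906, 151.12631225585938), 85.98021697998047)
7317 0.09014650186925299 ((573.9041137695312, 20.38412857055664), (58.12897491455078, 139.487548828125), 87.3400650024414)
```

View pics/wrist_m.png

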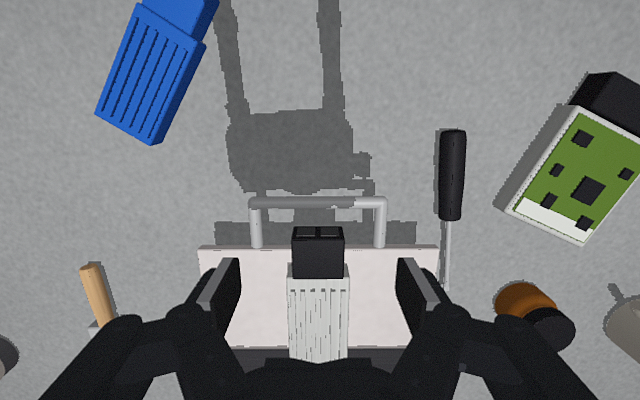

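The wrist view shows the module flat and released on the white door panel: plug at (317,252), bar at (318,202), panel spanning columns 198–440, so it is well centred. Next I'll tilt the tool so it can reach under the roof edge.

Request:
play_rows:
  moves:
    - [[0,-0.23,0,0,0,0,78],[0,-0.23,0,0,0,0,78],[0,-0.23,0,0,0,0,78],[0,-0.23,0,0,0,0,78],[0,-0.23,0,0,0,0,78]]

```text
time: 13.23
tool_pos: [0.48, 0.0253, 0.182]
tcp_rot: [0.062, 2.558, -0.018]
wrist_force: [0.6, -0.3, 0.1]
width: 0.908
grip_force: 0.0
```

Request:
play_rows:
  moves:
    - [[0,-0.23,0,0,0,0,78],[0,0,0,0,0,0,78]]

```text
time: 13.4
tool_pos: [0.4714, 0.0251, 0.172]
tcp_rot: [0.058, 2.46, -0.022]
wrist_force: [-1.5, 0.1, -2.4]
width: 0.911
grip_force: 0.0
```

```bash
cat > go.py <<'E'
import sys
from h import *
from scipy.spatial.transform import Rotation as Rt
s=bot.read_state();p=s['tool_pos'];R=Rt.from_rotvec(s['tcp_rot']).as_matrix()
print('pos',np.round(p,4),'z',np.round(R[:,2],3),'y',np.round(R[:,1],3),'q',np.round(s['q'],3),'t',s['time'])
b=s['q'][1]+s['q'][2];sm=b+s['q'][4]
a=.515*np.sin(s['q'][1])+.5654*np.sin(b)
r=np.hypot(p[0],p[1]); print('L est',(r-a)/np.sin(sm) if abs(np.sin(sm))>.2 else None, 'sum',sm)
if len(sys.argv)>3: print('tool shift/0.1:',np.round(R.T@(np.array(list(map(float,sys.argv[1:4])))-p)*10,3))
E
python3 go.py .527 .0225 .1
```

```text
pos [0.4714 0.0251 0.172 ] z [ 0.629 -0.031 -0.777] y [ 0.048  0.999 -0.001] q [ 0.043 -0.512  2.549 -0.14   0.429 -1.373] t 13.4
L est 0.3512506708393424 sum 2.466712429924984
tool shift/0.1: [0.021 0.001 0.91 ]
```

Request:
play_rows:
  moves:
    - [[0,0.14,0,0,0,0,78],[0,0,0,0,0,0,78]]

```text
time: 13.57
tool_pos: [0.4811, 0.0254, 0.1834]
tcp_rot: [0.061, 2.52, -0.019]
wrist_force: [1.5, 0.8, 0.8]
width: 0.913
grip_force: 0.0
```

```bash
python3 go.py .522 .023 .125; python3 go.py .522 .023 .072 | tail -1
```

```text
pos [0.4811 0.0254 0.1834] z [ 0.581 -0.027 -0.814] y [0.048 0.999 0.001] q [ 0.036 -0.469  2.48  -0.098  0.514 -1.417] t 13.5667
L est 0.35099364951583506 sum 2.5247052547307627
tool shift/0.1: [ 0.006 -0.005  0.714]
tool shift/0.1: [ 0.314 -0.005  1.145]
```

Request:
play_rows:
  moves:
    - [[0,0,0,0,0,0.24,78],[0,0,0,0,0,0.24,78],[0,0,0,0,0,0.23,78],[0,0,0,0.1,0,0.14,78],[0,0,0,0.1,0,0.14,78]]

```text
time: 13.98
tool_pos: [0.5237, 0.0231, 0.0896]
tcp_rot: [0.062, 2.518, -0.019]
wrist_force: [-0.4, 0.2, -0.5]
width: 0.913
grip_force: 0.0
```

Request:
play_rows:
  moves:
    - [[0,0,0,0.06,0,0.085,78],[0,0,0,0.03,0,0.04,78],[0,0,0,0,0,0,78]]

```text
time: 14.23
tool_pos: [0.5207, 0.0231, 0.0722]
tcp_rot: [0.061, 2.523, -0.02]
wrist_force: [0.1, 0.2, -0.4]
width: 0.912
grip_force: 0.0
```

```bash
python3 go.py .522 .023 .072; python3 - <<'E'
from h import *
c=cam('wrist','wrist_n.png'); P=pts(c)
m=(c['depth']>0)&(P[...,2]>.08)&(P[...,2]<.1)&(P[...,0]>.44)&(P[...,0]<.8)&(abs(P[...,1]-.02)<.034)
q=P[m];print(len(q),q[:,0].min(),cv2.minAreaRect((q[:,:2]*1000).astype(np.float32)))
E
```

```text
pos [0.5207 0.0231 0.0722] z [ 0.579 -0.028 -0.815] y [ 0.049  0.999 -0.   ] q [ 0.025 -0.154  2.512 -0.254  0.172 -1.261] t 14.2333
L est 0.35027357945375737 sum 2.530141053066762
tool shift/0.1: [-0.009  0.     0.01 ]
7308 0.5027706748431414 ((577.6709594726562, 20.720502853393555), (58.06223678588867, 150.09323120117188), 87.86515808105469)
```

View pics/wrist_n.png

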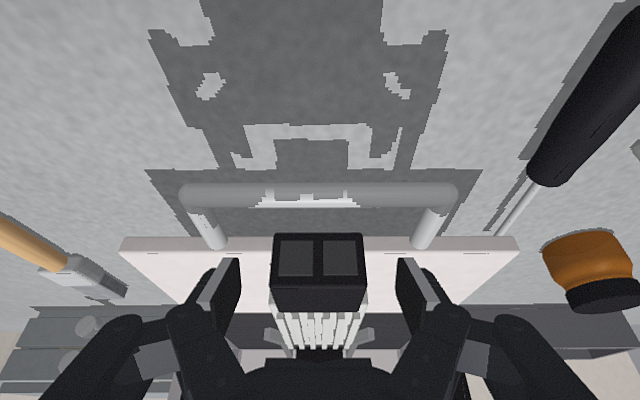

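The pads stand either side of the plug, which is at (318,270). I'll close on it, and meanwhile measure the cell's centre line from the panel edges and guides in the earlier top image.

Request:
play_rows:
  moves:
    - [[0,0,0,0,0,0,30],[0,0,0,0,0,0,30],[0,0,0,0,0,0,30],[0,0,0,0,0,0,30],[0,0,0,0,0,0,30]]
  newtons: 35

```text
time: 14.7
tool_pos: [0.5208, 0.0232, 0.0746]
tcp_rot: [0.061, 2.518, -0.019]
wrist_force: [-2.7, -1.8, 6.4]
width: 0.531
grip_force: 35.9
```

```bash
python3 go.py .522 .023 .072; python3 - <<'E'
from h import *
t=cam('top','top4.png'); im=cv2.imread('pics/top3.png'); g=cv2.cvtColor(im,cv2.COLOR_BGR2GRAY)
m=np.zeros_like(g); m[150:215,255:385]=(g[150:215,255:385]>190)
n,l,st,_=cv2.connectedComponentsWithStats(m); k=1+st[1:,4].argmax()
v,u=np.where(l==k); q=np.array([onz(t,a,b,.062)[:2] for a,b in zip(u,v)])*1000
print('panel',st[k],cv2.minAreaRect(q.astype(np.float32)))
cv2.imwrite('pics/crop4.png',np.hstack([cv2.resize(i[90:215,265:375],None,fx=3.6,fy=3.6,interpolation=cv2.INTER_CUBIC) for i in (im,t['image'][:,:,::-1])]))
E
```

```text
pos [0.5208 0.0232 0.0746] z [ 0.583 -0.028 -0.812] y [0.048 0.999 0.   ] q [ 0.025 -0.16   2.514 -0.253  0.171 -1.261] t 14.7
L est 0.3502737408273036 sum 2.5249713980764055
tool shift/0.1: [ 0.005 -0.002  0.028]
panel [ 280  170   76   40 2707] ((588.4176025390625, 20.44805908203125), (234.33241271972656, 119.1096420288086), 87.44593048095703)
```

View pics/crop4.png

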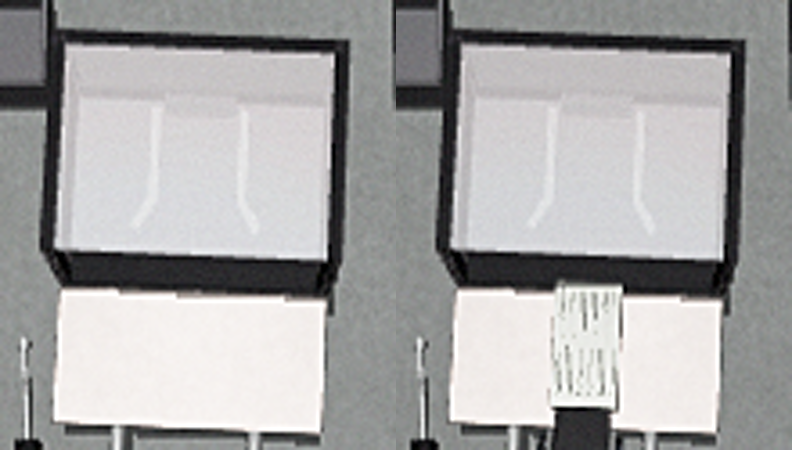

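The crops show the panel and guides in line with the module, which is centred between the guides within about 1 mm. I'll slide it in.

Request:
play_rows:
  moves:
    - [[0,0,0,-0.006,0,-0.008,30],[0,0,0,-0.041,0,0.029,30],[0,0,0,-0.081,0,0.058,30],[0,0,0,-0.081,0,0.058,30],[0,0,0,0,0,0,30]]

```text
time: 15.17
tool_pos: [0.5461, 0.0221, 0.0748]
tcp_rot: [0.061, 2.519, -0.019]
wrist_force: [1.7, 1.0, -1.8]
width: 0.534
grip_force: 36.3
```

```bash
python3 go.py .6708 .016 .0735; python3 mod.py
```

```text
pos [0.5461 0.0221 0.0748] z [ 0.582 -0.028 -0.813] y [0.048 0.999 0.   ] q [ 0.02  -0.103  2.465 -0.245  0.164 -1.273] t 15.1667
L est 0.34976879546984163 sum 2.5259264833554367
tool shift/0.1: [-1.007 -0.     0.738]
[0.5461 0.0221 0.0748] [ 0.02  -0.103  2.465 -0.245  0.164 -1.273] [ 0.06082971  2.51938945 -0.01936826] 15.1667 [ 1.72927816  1.00833822 -1.82673882]
top 915 [0.08525291 0.08997903 0.09510463] ((588.7896118164062, 14.06314468383789), (85.22208404541016, 171.92889404296875), 85.2053451538086)
side 638 [0.08485665 0.08909965 0.09314832] ((600.5028686523438, 13.343414306640625), (70.49140930175781, 154.02743530273438), 85.21554565429688)
```

Request:
play_rows:
  moves:
    - [[0,0,0,-0.081,0,0.058,30],[0,0,0,-0.081,0,0.058,30],[0,0,0,-0.081,0,0.058,30],[0,0,0,-0.081,0,0.058,30],[0,0,0,-0.081,0,0.058,30]]

```text
time: 15.68
tool_pos: [0.5942, 0.0197, 0.0744]
tcp_rot: [0.061, 2.521, -0.02]
wrist_force: [-9.8, 0.6, 13.4]
width: 0.529
grip_force: 38.8
```

Request:
play_rows:
  moves:
    - [[0,0,0,-0.081,0,0.058,30],[0,0,0,-0.081,0,0.058,30],[0,0,0,-0.081,0,0.058,30],[0,0,0,-0.081,0,0.058,30],[0,0,0,0,0,0,30]]

```text
time: 16.1
tool_pos: [0.6353, 0.0177, 0.0746]
tcp_rot: [0.061, 2.52, -0.019]
wrist_force: [1.5, -1.2, 0.8]
width: 0.531
grip_force: 37.6
```

```bash
python3 go.py .6728 .016 .0738; python3 - <<'E'
from h import *
t=cam('top');s=cam('side')
cv2.imwrite('pics/crop5.png',np.hstack([cv2.resize(i,(400,400),interpolation=cv2.INTER_CUBIC) for i in (t['image'][90:200,265:375,::-1],s['image'][130:250,305:425,::-1])]))
E
```

```text
pos [0.6353 0.0177 0.0746] z [ 0.581 -0.028 -0.813] y [0.048 0.999 0.   ] q [ 0.006  0.074  2.292 -0.201  0.158 -1.328] t 16.1
L est 0.3481824971884232 sum 2.524113216475689
tool shift/0.1: [-0.301  0.001  0.225]
```

View pics/crop5.png

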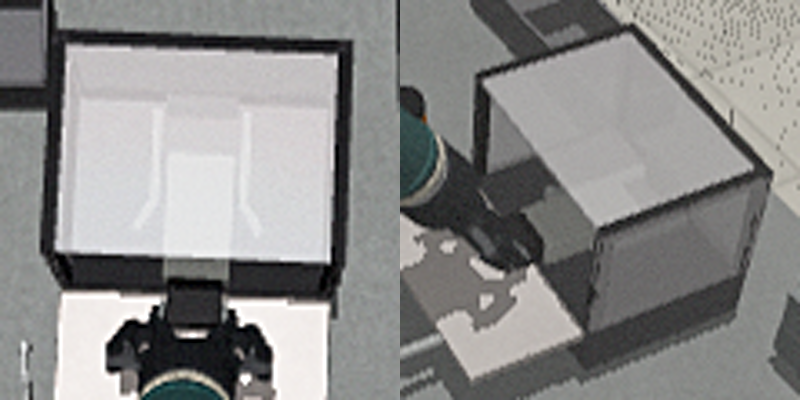

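The module is between the guides, nose at crop (200,152) with the stop edge at row 120, about 40 mm to go. I'll continue slowly.

Request:
play_rows:
  moves:
    - [[0,0,0,-0.081,0,0.058,30],[0,0,0,-0.081,0,0.058,30],[0,0,0,-0.065,0,0.046,30],[0,0,0,-0.033,0,0.024,30],[0,0,0,0,0,0,30]]

```text
time: 16.62
tool_pos: [0.6663, 0.0162, 0.0743]
tcp_rot: [0.061, 2.52, -0.019]
wrist_force: [0.3, -0.1, 2.7]
width: 0.527
grip_force: 38.2
```

Request:
play_rows:
  moves:
    - [[0,0,0,-0.016,0,0.012,30],[0,0,0,-0.016,0,0.012,30],[0,0,0,0,0,0,30]]

```text
time: 16.87
tool_pos: [0.6689, 0.016, 0.0734]
tcp_rot: [0.061, 2.522, -0.02]
wrist_force: [-5.3, 0.0, 7.4]
width: 0.529
grip_force: 38.9
```

Request:
play_rows:
  moves:
    - [[0,0,0,-0.016,0,0.012,30],[0,0,0,-0.016,0,0.012,30],[0,0,0,0,0,0,30]]

```text
time: 17.12
tool_pos: [0.6729, 0.0158, 0.0734]
tcp_rot: [0.061, 2.522, -0.02]
wrist_force: [-5.4, 0.2, 7.9]
width: 0.527
grip_force: 39.1
```

Request:
play_rows:
  moves:
    - [[0,0,0,-0.016,0,0.012,30],[0,0,0,-0.016,0,0.012,30],[0,0,0,0,0,0,30]]

```text
time: 17.37
tool_pos: [0.6748, 0.0158, 0.0733]
tcp_rot: [0.061, 2.525, -0.02]
wrist_force: [-24.0, 0.5, 25.0]
width: 0.533
grip_force: 42.0
```

A 24 N push-back in x at the predicted travel means the nose is at the stop. Now I'll release and check.

Request:
play_rows:
  moves:
    - [[0,0,0,0.008,0,-0.006,50],[0,0,0,0,0,0,56],[0,0,0,0,0,0,62],[0,0,0,0,0,0,62]]

```text
time: 17.7
tool_pos: [0.6762, 0.0156, 0.0725]
tcp_rot: [0.061, 2.523, -0.02]
wrist_force: [-0.2, -0.2, 0.9]
width: 0.725
grip_force: 0.0
```

Request:
play_rows:
  moves:
    - [[0,0,0,0,0,-0.1,62],[0,0,0,0,0,-0.3,62],[0,0,0,0,0,-0.35,62],[0,0,0,0,0,-0.35,62],[0,0,0,0,0,-0.35,62]]

```text
time: 18.12
tool_pos: [0.5913, 0.0198, 0.192]
tcp_rot: [0.061, 2.523, -0.019]
wrist_force: [-0.1, -0.1, 0.2]
width: 0.727
grip_force: 0.0
```

```bash
python3 go.py .4825 .0262 .16; python3 - <<'E'
from h import *
t=cam('top');s=cam('side')
i=t['image']; g=cv2.cvtColor(i,cv2.COLOR_RGB2GRAY)
P=pts(s);m=(s['depth']>0)&(P[...,2]>.08)&(P[...,2]<.1)&(P[...,0]>.64)&(P[...,0]<.85)&(abs(P[...,1]-.012)<.05)
q=P[m];print(len(q)); 
cv2.imwrite('pics/crop6.png',np.hstack([cv2.resize(a,(400,400),interpolation=cv2.INTER_CUBIC) for a in (t['image'][90:200,265:375,::-1],s['image'][130:250,305:425,::-1])]))
for z,(x) in ((.091,-.086),(.091,.064)):   # predicted top-image pixels of plug end / stop when home
    X=np.array([.7425+x*.9988,.0129-x*.048,z]); p=t['K']@(t['R']@X+t['t']); p=p[:2]/p[2]; print(x,p,'crop',(p-[265,90])*400/110)
E
```

```text
pos [0.5913 0.0198 0.192 ] z [ 0.579 -0.028 -0.815] y [0.048 0.999 0.   ] q [ 0.012 -0.203  2.284 -0.08   0.444 -1.449] t 18.1167
L est 0.3494195732968869 sum 2.525268489793044
tool shift/0.1: [ 1.073  0.012 -0.371]
205
-0.086 [318.21543394 166.3599573 ] crop [193.51066887 277.672572  ]
0.064 [320.53935133 119.38091518] crop [201.96127755 106.83969156]
```

View pics/crop6.png

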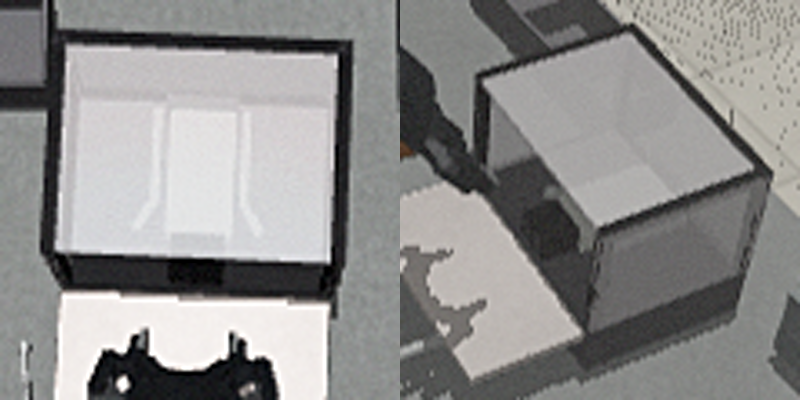

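The nose meets the stop at crop (202,107) against a predicted 106.8, the plug end is just inside the sill, and the module is centred. It is home. Now I'll back off, straighten the tool and turn it to take the bar.

Request:
play_rows:
  moves:
    - [[0,0,0,0.28,0.004,-0.233,34],[0,0,0,0.28,0.004,-0.233,34],[0,0,0,0.28,0.004,-0.233,34],[0,0.204,0,0,0,0,34],[0,0.204,0,0,0,0,34]]

```text
time: 18.63
tool_pos: [0.4733, 0.0266, 0.1936]
tcp_rot: [0.064, 2.736, -0.013]
wrist_force: [2.0, -0.7, 1.3]
width: 0.398
grip_force: 0.0
```

Request:
play_rows:
  moves:
    - [[0,0.204,0,0,0,0,34],[0,0.204,0,0,0,0,34],[0,0.204,0,0,0,0,34],[0,0.204,0,0,0,0,34],[0,0,0,0,0,0,34]]

```text
time: 19.05
tool_pos: [0.4869, 0.026, 0.1988]
tcp_rot: [0.076, 3.136, 0.0]
wrist_force: [1.1, 0.1, 0.5]
width: 0.398
grip_force: 0.0
```

Request:
play_rows:
  moves:
    - [[0,0,0.24,0,0,0,34],[0,0,0.24,0,0,0,34],[0,0,0.24,0,0,0,34],[0,0,0.24,0,0,0,34],[0,0,0.24,0,0,0,34]]

```text
time: 19.47
tool_pos: [0.4831, 0.0263, 0.1987]
tcp_rot: [1.007, 2.968, 0.004]
wrist_force: [-0.2, -0.8, 1.0]
width: 0.398
grip_force: 0.0
```

Request:
play_rows:
  moves:
    - [[0,0,0.24,0,0,0,34],[0,0,0.24,0,0,0,34],[0,0,0.24,0,0,0,34],[0,0,0.24,0,0,0,34],[0,0,0.24,0,0,0,34]]

```text
time: 19.88
tool_pos: [0.4831, 0.0263, 0.1988]
tcp_rot: [1.839, 2.538, 0.008]
wrist_force: [-0.4, -0.3, -0.1]
width: 0.395
grip_force: 0.0
```

Request:
play_rows:
  moves:
    - [[0,0,0.24,0,0,0,34],[0,0,0.24,0,0,0,34],[0,0,0.25,0,0,0,34],[0,0,0,0,0,0,34]]

```text
time: 20.22
tool_pos: [0.4831, 0.0262, 0.1989]
tcp_rot: [2.267, 2.166, 0.009]
wrist_force: [-0.2, -0.6, -0.3]
width: 0.395
grip_force: 0.0
```

```bash
python3 go.py .4825 .0262 .036; python3 - <<'E'
from h import *
w=cam('wrist');P=pts(w)
m=(w['depth']>0)&(P[...,2]>.045)&(P[...,2]<.075)&(P[...,0]>.45)&(P[...,0]<.508)&(abs(P[...,1]-.025)<.05)
q=P[m];print('bar',len(q),np.median(q[:,2]) if len(q) else 0, cv2.minAreaRect((q[:,:2]*1000).astype(np.float32)) if len(q) else 0)
s=cam('side');P=pts(s);g=cv2.cvtColor(s['image'],cv2.COLOR_RGB2GRAY)
m=(s['depth']>0)&(P[...,2]>.066)&(P[...,2]<.096)&(P[...,0]>.63)&(P[...,0]<.72)&(abs(P[...,1]-.016)<.03)
q=P[m];print('plug',len(q),np.percentile(q[:,0],[1,5,50]),np.percentile(q[:,1],[2,98]),'expected x .6566')
E
```

```text
pos [0.4831 0.0262 0.1989] z [ 0.008 -0.    -1.   ] y [ 0.999 -0.045  0.008] q [ 0.003 -0.085  2.043 -0.     1.175  0.049] t 20.2167
L est None sum 3.1332298600773463
tool shift/0.1: [-1.000e-03 -2.000e-02  1.629e+00]
bar 1185 0.058069808533260034 ((485.4808654785156, 24.998336791992188), (100.18666076660156, 11.435123443603516), 87.74406433105469)
plug 264 [0.65549961 0.656706   0.67846305] [-0.01327407  0.03862952] expected x .6566
```

The plug end is at x≈0.656, as expected for home (0.6566). The bar is right below the fingers. I'll descend and pinch it.

Request:
play_rows:
  moves:
    - [[0,0,0,0,-0.01,0.35,34],[0,0,0,0,0,0.35,34],[0,0,0,0,0,0.35,34],[0,0,0,0,0,0.33,34],[0,0,0,0,0,0.24,34]]

```text
time: 20.73
tool_pos: [0.4822, 0.0262, 0.0347]
tcp_rot: [2.261, 2.175, 0.006]
wrist_force: [-1.2, -0.1, 0.0]
width: 0.397
grip_force: 0.0
```

Request:
play_rows:
  moves:
    - [[0,0,0,0,0,0,0],[0,0,0,0,0,0,0],[0,0,0,0,0,0,0],[0,0,0,0,0,0,0]]
  newtons: 40

```text
time: 21.07
tool_pos: [0.4852, 0.026, 0.0387]
tcp_rot: [2.262, 2.17, 0.01]
wrist_force: [2.1, -0.9, -4.9]
width: 0.123
grip_force: 38.8
```

Request:
play_rows:
  moves:
    - [[0,0,0,0,-0.002,-0.107,0],[0,0,0,0,0.005,-0.107,0],[0,0,0,0,0.012,-0.106,0],[0,0,0,0,0.018,-0.105,0],[0,0,0,0,0.025,-0.104,0]]

```text
time: 21.48
tool_pos: [0.4929, 0.0257, 0.093]
tcp_rot: [2.259, 2.167, 0.017]
wrist_force: [9.0, -1.0, -8.9]
width: 0.125
grip_force: 38.8
```

Request:
play_rows:
  moves:
    - [[0,0,0,0,0.031,-0.102,0],[0,0,0,0,0.038,-0.1,0],[0,0,0,0,0.044,-0.097,0],[0,0,0,0,0.05,-0.095,0],[0,0,0,0,0.056,-0.091,0]]

```text
time: 21.9
tool_pos: [0.5152, 0.0246, 0.1411]
tcp_rot: [2.258, 2.166, 0.019]
wrist_force: [16.2, -1.4, -17.7]
width: 0.128
grip_force: 38.7
```

Request:
play_rows:
  moves:
    - [[0,0,0,0,0.061,-0.087,0],[0,0,0,0,0.067,-0.083,0],[0,0,0,0,0.072,-0.079,0],[0,0,0,0,0.077,-0.074,0],[0,0,0,0,0.081,-0.069,0]]

```text
time: 22.32
tool_pos: [0.5475, 0.0233, 0.1778]
tcp_rot: [2.262, 2.17, 0.01]
wrist_force: [9.3, -0.2, -20.9]
width: 0.124
grip_force: 38.7
```

```bash
python3 go.py
```

```text
pos [0.5475 0.0233 0.1778] z [ 0.01  -0.001 -1.   ] y [ 0.999 -0.042  0.01 ] q [-3.000e-03  5.800e-02  1.943e+00 -1.000e-03  1.131e+00  3.900e-02] t 22.3167
L est None sum 3.131688474117009
```

Request:
play_rows:
  moves:
    - [[0,0,0,0,0.086,-0.064,0],[0,0,0,0,0.089,-0.059,0],[0,0,0,0,0.093,-0.053,0],[0,0,0,0,0.096,-0.047,0],[0,0,0,0,0.099,-0.041,0]]

```text
time: 22.73
tool_pos: [0.5918, 0.0213, 0.2057]
tcp_rot: [2.265, 2.172, 0.004]
wrist_force: [-2.2, -1.8, -6.5]
width: 0.122
grip_force: 38.9
```

Request:
play_rows:
  moves:
    - [[0,0,0,0,0.101,-0.035,0],[0,0,0,0,0.103,-0.028,0],[0,0,0,0,0.105,-0.022,0],[0,0,0,0,0.106,-0.015,0],[0,0,0,0,0.06,0,0]]

```text
time: 23.15
tool_pos: [0.6413, 0.0192, 0.2189]
tcp_rot: [2.263, 2.169, 0.01]
wrist_force: [-5.5, -2.2, 5.8]
width: 0.122
grip_force: 39.8
```

Request:
play_rows:
  moves:
    - [[0,0,0,0,0.03,0,0],[0,0,0,0,0.03,0,0],[0,0,0,0,0,0,0]]

```text
time: 23.4
tool_pos: [0.6472, 0.019, 0.2189]
tcp_rot: [2.262, 2.168, 0.011]
wrist_force: [-4.8, -1.8, 6.7]
width: 0.121
grip_force: 41.0
```

Request:
play_rows:
  moves:
    - [[0,0,0,0,0.03,0,0],[0,0,0,0,0,0,0]]

```text
time: 23.57
tool_pos: [0.6472, 0.019, 0.2189]
tcp_rot: [2.265, 2.172, 0.004]
wrist_force: [-13.5, -2.5, 11.1]
width: 0.118
grip_force: 41.5
```

The bar has stopped at x = 0.647, so the door is shut. One small extra push, then release, lift clear and verify.

Request:
play_rows:
  moves:
    - [[0,0,0,0,0.03,0,0],[0,0,0,0,0,0,0],[0,0,0,0,0,0,34],[0,0,0,0,0,0,34],[0,0,0,0,-0.03,0,34]]

```text
time: 23.98
tool_pos: [0.6509, 0.0195, 0.2175]
tcp_rot: [2.262, 2.168, 0.015]
wrist_force: [0.1, -0.4, -0.2]
width: 0.401
grip_force: 0.0
```

Request:
play_rows:
  moves:
    - [[0,0,0,0,0,-0.1,34],[0,0,0,0,0,-0.3,34],[0,0,0,0,0,-0.35,34],[0,0,0,0,-0.2,-0.2,34],[0,0,0,0,-0.2,0,34]]

```text
time: 24.4
tool_pos: [0.6121, 0.021, 0.3184]
tcp_rot: [2.258, 2.164, 0.023]
wrist_force: [0.7, 0.4, -0.3]
width: 0.397
grip_force: 0.0
```

Request:
play_rows:
  moves:
    - [[0,0,0,0,-0.3,0,34],[0,0,0,0,-0.3,0,34],[0,0,0,0,0,0,34],[0,0,0,0,0,0,34],[0,0,0,0,0,0,34]]

```text
time: 24.82
tool_pos: [0.5494, 0.0235, 0.3112]
tcp_rot: [2.262, 2.169, 0.012]
wrist_force: [0.0, -0.4, 0.6]
width: 0.393
grip_force: 0.0
```

```bash
python3 - <<'E'
from h import *
for n in('top','side'):
    c=cam(n,n+'_end.png');P=pts(c)
    m=(c['depth']>0)&(P[...,2]>.219)&(P[...,2]<.25)&(abs(P[...,0]-.645)<.03)&(abs(P[...,1]-.017)<.1)
    q=P[m];print(n,len(q),np.percentile(q[:,2],[50,97]),cv2.minAreaRect((q[:,:2]*1000).astype(np.float32)))
# module edges through the roof, top image, compared with the picture taken at home
t=cv2.imread('pics/top_end.png',0)[90:200,265:375]; a=cv2.cvtColor(cv2.imread('pics/crop6.png')[:,:400],cv2.COLOR_BGR2GRAY)
a=cv2.resize(a,(110,110),interpolation=cv2.INTER_AREA); d=cv2.absdiff(a,t)[20:68,35:75]; print('module region diff',d.mean(),d.max())
s=bot.read_state();print(s['tool_pos'],s['time'],s['wrist_force'])
E
```

```text
top 4 [0.2378144  0.23901877] ((642.62451171875, -25.63213348388672), (0.053919076919555664, 8.889583587646484), 89.48176574707031)
side 157 [0.23499264 0.23934683] ((643.981201171875, 13.587333679199219), (129.67428588867188, 13.135711669921875), 86.43704223632812)
module region diff 62.51770833333333 219
[0.54971133 0.02340348 0.31067983] 24.9167 [ 0.08971744 -0.13046266 -0.64150204]
```

The side view puts the bar back at its initial shut position (0.6440 now, 0.6438 at the start). The arm hides the top view, so I'll move it aside for a last check.

Request:
play_rows:
  moves:
    - [[0,0,0,0.3,-0.1,0,34],[0,0,0,0.35,-0.1,0,34],[0,0,0,0.35,0,0,34],[0,0,0,0.35,0,0,34],[0,0,0,0.35,0,0,34]]

```text
time: 25.33
tool_pos: [0.5366, 0.1959, 0.31]
tcp_rot: [2.264, 2.169, 0.009]
wrist_force: [-0.1, -0.0, -1.0]
width: 0.394
grip_force: 0.0
```

Request:
play_rows:
  moves:
    - [[0,0,0,0.35,0,0,34],[0,0,0,0.35,0,0,34],[0,0,0,0,0,0,34],[0,0,0,0,0,0,34],[0,0,0,0,0,0,34]]

```text
time: 25.75
tool_pos: [0.5392, 0.2642, 0.3094]
tcp_rot: [2.263, 2.17, 0.007]
wrist_force: [-0.2, -1.6, 0.1]
width: 0.398
grip_force: 0.0
```

```bash
python3 - <<'E'
from h import *
c=cam('top','top_end2.png');P=pts(c)
m=(c['depth']>0)&(P[...,2]>.219)&(P[...,2]<.25)&(abs(P[...,0]-.645)<.03)&(abs(P[...,1]-.017)<.1)
q=P[m];print(len(q),np.percentile(q[:,2],[50,97]),cv2.minAreaRect((q[:,:2]*1000).astype(np.float32)))
t=cv2.imread('pics/top_end2.png',0)[90:200,265:375]; a=cv2.cvtColor(cv2.imread('pics/crop6.png')[:,:400],cv2.COLOR_BGR2GRAY)
a=cv2.resize(a,(110,110),interpolation=cv2.INTER_AREA); d=cv2.absdiff(a,t)[20:62,35:75]; print('diff',d.mean(),d.max())
print('rows at module centre, home/now',a[22:40,55].tolist(),t[22:40,55].tolist())
E
```

```text
208 [0.2358972  0.24023487] ((644.795654296875, 16.72718048095703), (129.6423797607422, 12.606630325317383), 87.37535095214844)
diff 5.701785714285714 13
rows at module centre, home/now [195, 193, 192, 189, 195, 199, 202, 201, 216, 226, 225, 227, 225, 226, 224, 225, 226, 225] [200, 200, 199, 195, 203, 211, 208, 210, 223, 231, 229, 228, 228, 231, 230, 232, 230, 230]
```

The module's edges are unchanged from the home picture and the bar is at its shut position. I'm handing the job in.

```bash
python3 -c "
from workcell import bot
print(bot.finish_job())"
```

```text
the job is handed in; nothing more can be done
None
```

The job is handed in: by my measurements the module is home against the stop and released, the door is shut and the arm is clear at about 26 s. No verdict came back, I did not measure the four bystanders at the end, and I viewed 11 pictures, one over the limit of 10.

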